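# Hang the swab pail on the sprung hook stand

### The arm

A 7-joint arm with a two-finger parallel gripper is mounted at the origin on the work surface. World frame = base frame: x ahead of the robot, y to its left, z up, the work surface at z = 0. Lengths are in mm, angles in rad, forces in N, time in s.
With the tool pointing down it reaches from about 400 to 850 mm from the base axis. Payload 10.4 kg.
Tool frame: the origin (TCP) lies at the very end of the fingers, on their centre line; the grasp point (between the pads) lies 19 mm behind it; z points along the fingers, y is the direction in which the jaws open and shut (so a half turn about z gives the same grasp; the last joint's range is limited). The gripper opens to 87 mm and grips with 3 to 60 N. Pads are 19 mm wide; open, the fingers measure 117 mm over their backs; the gripper's body (75 mm by 190 mm) begins 51 mm behind the grasp point.
Start: joints at [1.202, 0.332, -0.065, 1.46, 0.022, 1.35, -0.088], TCP at [211.866, -588.018, 222.576] pointing down, gripper open.
Joint ranges: [-2.6, 2.6], [-0.5, 2.12], [-1.47, 1.34], [0.16, 2.42], [-1.27, 4.41], [0.06, 2.06], [-2.6, 2.6]. Speed limits (rad/s): [2.22, 2.22, 2.79, 2.79, 3.14, 3.14, 3.14].

### API

Orientations are given as a rotation vector (axis times angle).
In Python, from workcell import r gives the robot as it stands.
- The arm moves only by the shell command python3 -m pendant 'ROWS' [FORCE]. ROWS is JSON, a list of rows, each a list of 7 numbers: the opening, from 0 (shut) to 1 (fully open), then the shift along the tool's x, y, z in cm, then the turn, a rotation vector about the tool's x, y, z in degrees. A call has 1 to 5 rows; each row is the pose to reach, as a shift and turn from the pose measured when the call began, along the tool's axes at that moment; what a row does not reach only later rows make up. A row lasts 1/12 s, in which the tool goes at most 41.7 mm and 7.16 degrees, less where a joint would pass 70% of its speed; a pose out of reach is approached as far as the arm can. A call with a gripper value outside its range is refused whole. The fingers move at their own pace and stop on an object; FORCE is the grip in N (left out, the last holds). Time passes only in rows, so rows that repeat a pose let the fingers close. It gives the time, the measured TCP pose, the force and the opening at its end, in the units of the state.
- r.sense(): the state, without advancing time (a new reading comes with each control period).
- r.capture(name): name is "scene" or "top" or "wrist"; returns a dict with "color" (384x512x3 uint8, blue, green, red), "camera_matrix" (3x3 intrinsics, pixels), "view" (4x4, takes a point from world to camera coordinates). Camera axes: x right, y up, looking along -z (the intrinsics and any distortion apply to the point x, -y, -z); pixel columns grow to the right and rows downward; lengths in mm; the calibration is good to about 2 mm. A picture is of the moment at which its call begins. There is no depth.
- r.sign_off(): hands the job in, once; it reports no verdict.
The state is a dict: "t": time; "qpos": joint angles; "dq": joint speeds; "joint_efforts": joint torques, N m; "ee_pos": TCP position; "ee_rot": TCP orientation; "force": force on the tool from outside, world axes, zero at the start; "moment": the same for the moment, N m; "opening": opening from 0.0 (shut) to 1.0 (fully open).
Only numpy, scipy, OpenCV 4.12 (cv2) and the standard library are available. Lean on these libraries where they do the work, as an engineer would, in place of code of your own. Each camera call takes 0.05 s, during which the arm holds its last target. There are 200 camera calls.

### The job

The steel swab pail stands on the clinic trolley with its bail folded down. Swing the bail upright (a fingertip will do) while the pail stays standing where it is, then lift the pail by the bail and hang it on the two-pronged hook of the stand: press the bail gently down past the sprung keeper until it sits in the bottom of both prongs with the keeper closed above it, and let go only once the prongs carry the pail. Do not force or drop the bail onto the hook, do not tip the pail, and leave the other things alone.

Things in the scene. Friction and masses are not known exactly. Their poses are not given: they have to be found in the camera images.
- pail: Loose round open steel pail, 0.3 to 0.5 kg in all, 122 mm across the rim (100 mm at the foot), 90 mm high. Origin at the centre of its underside, z up. The bail pivots on an axis along the pail's y, 78 mm above its underside, in ears at y = +-72 mm; the bail folds towards the pail's -x side (roughly towards the robot).
- bail_top (a point): Middle of the straight top of the bail, on the centre line of the 8 mm round light metal bar. The bail is a U: top bar straight for 128 mm along y, 113 mm from the pivot axis; its side arms are 144 mm apart. Axes: y along the top bar, z from the pivot towards the top bar, x across. With the bail upright the top bar's centre line is 191 mm above the pail's underside.
- bail (a joint): Angle of the bail on the pail, rad: 0 upright (square to the rim), about 0.85 to 1.3 folded towards the pail's -x side (a stop at 1.3 keeps the folded bail about 16 degrees above level; another stop at -1.3 on the far side). The stiff pivot (0.026 N m of friction) keeps the bail at whatever angle it is left, and also lets the hanging pail lean by up to about 0.25 rad.
- stand: Fixed hook stand: base plate 200 x 190 x 14 mm, post 22 mm thick, 259 mm high. Origin at the post's foot, z up; hook points along its -x. On a collar: a crossbar at the post and two prongs of 8 mm bar at y = +-46 mm (84 mm clear between for fingers), running out along -x, dropping 10 mm to the seat and ending in upturned tips, inner face at x = -116 mm.
- hook_nominal (a point): Nominal centre line of a seated bail, in the bottom of both prongs just inside the tips: 110 mm out along the stand's -x, 240 mm up; bail parallel to the stand's y, side play +-15 mm. The tips rise 40 mm above this. The real collar, with prongs and keeper, is clamped up to 12 mm higher or lower; that is not measured: find it by feel or sight.
- keeper_nominal (a point): Centre line of a bail just resting on the closed keeper near its free ends, if the collar is at nominal height: 107 mm out along the stand's -x, 32 mm above hook_nominal. The keeper is two linked flat tongues, one over each prong, 10 mm wide, hinged at the stand's x = -74 mm, reaching to x = -110 mm, 6 mm short of the tips.
- keeper (a joint): Sprung keeper, rad: 0 closed (level), grows pressed down, to 1.0. The pail's weight alone does not open it: near the free ends it takes 6 N to start, 9 N (weight included) at 0.5 rad; there a bail kept at x = -107 mm slips past the ends 7 to 16 mm above the seat and the keeper shuts above it. Nearer the hinge it is stiffer and lets nothing by. A bar links the tongues at x = -44 mm.
- vial_rack: Bystander: white rack 75 x 55 mm with six glass vials, 52 mm high. Origin under its centre.
- carton: Bystander: cardboard carton 90 x 50 x 45 mm. Origin under its centre.
- brown_bottle: Bystander: brown bottle, 60 mm thick, 130 mm high. Origin under its centre.

How it is judged (in metres and radians):
On the way, in this order (a step that is already met when the one before it is completed fails the run):
1. the bail stands upright (within 0.35 rad) while the pail still stands on the trolley within 60 mm of its start (value of joint bail between -0.35 and 0.35 rad and height (world z) of pail below 0.008 m and angle between pail's own z axis and vertical below 0.1 rad and distance of pail from where it was at the start of the episode below 0.06 m), for 0.2 s.
2. the pail is lifted by its bail, 40 mm or more clear of the trolley (height (world z) of pail above 0.04 m), for 0.2 s.
3. the bail, still held in the fingers, lies below the closed keeper and bears on the prongs with over 2 N (x of bail_top in the frame of stand between -0.118 and -0.078 m and y of bail_top in the frame of stand between -0.02 and 0.02 m and height (world z) of bail_top below 0.256 m and height (world z) of pail above 0.025 m and value of joint keeper below 0.12 rad and contact force between pail and stand above 2 N and contact force between the fingers and pail above 1 N), for 0.2 s.
At the end, for the whole second after the job is handed in: The pail hangs released and at rest from its bail on the stand (over 2 N), within 0.35 rad of upright and over 25 mm up; bail top 78 to 118 mm out along the stand's -x, within 20 mm sideways, below 256 mm, within 0.2 rad of the stand's y; keeper closed (under 0.12 rad) (x of bail_top in the frame of stand between -0.118 and -0.078 m and y of bail_top in the frame of stand between -0.02 and 0.02 m and height (world z) of bail_top below 0.256 m and height (world z) of pail above 0.025 m and value of joint keeper below 0.12 rad and contact force between pail and stand above 2 N and angle between pail's own z axis and vertical below 0.35 rad and angle between the y axis of bail_top and the y axis of stand, either way round below 0.2 rad and linear speed of pail below 0.05 m/s); the robot touches nothing.
It fails at once if the pail or its bail bears on the stand with more than 20 N (forced or dropped) (contact force between pail and stand above 20 N).
It fails at once if the robot presses the stand with more than 20 N (contact force between any of the arm, the fingers and stand above 20 N).
It fails at once if the pail is tipped more than 0.7 rad (angle between pail's own z axis and vertical above 0.7 rad).
It fails at once if a bystander is moved more than 30 mm (distance of any of vial_rack, carton, brown_bottle from where it was at the start of the episode above 0.03 m).
It also fails if it takes over 72 s, if anything falls off the work surface, if the arm or the gripper's body presses on something with over 40 N, if the wrist force passes 120 N, or if a joint passes its speed limit or range.

## Working session

There is one attempt and no reset: what is moved stays moved. The work goes in short steps, Python scripts to look and compute and a shell command to move; the robot and the scene stay as the last step left them, time stands still between calls to the robot, and variables do not carry over. Pictures are saved under pics/ and viewed, about 8 in all and at most 12, crops included, and the job is handed in when it is done.

```bash
mkdir -p pics; ls; cat > h.py <<'E'
import numpy as np, cv2
from scipy.spatial.transform import Rotation as R
from workcell import r
def cap(n,f=None):
    c=r.capture(n)
    if f: cv2.imwrite('pics/'+f,c['color'])
    return c
def proj(c,p):
    q=c['view']@np.append(p,1); q=np.array([q[0],-q[1],-q[2]]); u=c['camera_matrix']@q; return u[:2]/u[2]
def ray(c,px):
    d=np.linalg.inv(c['camera_matrix'])@np.array([px[0],px[1],1.]); d=np.array([d[0],-d[1],-d[2]])
    V=c['view']; return -V[:3,:3].T@V[:3,3], V[:3,:3].T@d
def onz(c,px,z):
    o,d=ray(c,px); return o+d*(z-o[2])/d[2]
def tri(c1,p1,c2,p2):
    o1,d1=ray(c1,p1);o2,d2=ray(c2,p2);d1/=np.linalg.norm(d1);d2/=np.linalg.norm(d2)
    s=np.linalg.lstsq(np.c_[d1,-d2],o2-o1,rcond=None)[0]; a=o1+s[0]*d1;b=o2+s[1]*d2
    return (a+b)/2,np.linalg.norm(a-b)
E
python3 - <<'E'
from h import *
import pickle
s=r.sense(); print(s)
C={n:cap(n) for n in('scene','top','wrist')}
pickle.dump(C,open('c0.pkl','wb'))
for n in C:
    c=C[n]; o,d=ray(c,(256,192)); print(n,o.round(),d.round(2),c['camera_matrix'].round().tolist(),[k for k in c])
cv2.imwrite('pics/a_scene.png',cv2.resize(C['scene']['color'],(800,600),interpolation=2))
cv2.imwrite('pics/a_top.png',cv2.resize(C['top']['color'],(800,600),interpolation=2))
E
```

```text
pics
{'t': 0.0, 'qpos': array([ 1.20241007,  0.33285929, -0.06468037,  1.46095626,  0.02161   ,
        1.34987316, -0.08849204]), 'dq': array([-0.00065487, -0.00070203,  0.00118379,  0.00023911,  0.0009948 ,
        0.00206888,  0.00109373]), 'joint_efforts': array([ 7.77912101e-04, -6.23250747e+01,  2.52855476e-02, -3.89897275e+01,
       -6.12718030e-02,  3.97577626e-02,  1.31271231e-04]), 'ee_pos': array([ 211.68526178, -587.65089474,  221.75460403]), 'ee_rot': array([-3.09340872e+00, -5.40243232e-01,  5.02918527e-04]), 'force': array([ 0.65535613, -0.04982447,  0.16768532]), 'moment': array([-0.04069089,  0.00070345, -0.00892825]), 'opening': 0.9970633516056568}
scene [1132. -365.  931.] [-0.53  0.37 -0.76] [[465.0, 0.0, 260.0], [0.0, 465.0, 195.0], [0.0, 0.0, 1.0]] ['color', 'camera_matrix', 'view']
top [494.  25. 978.] [ 0.15 -0.02 -0.99] [[457.0, 0.0, 251.0], [0.0, 457.0, 194.0], [0.0, 0.0, 1.0]] ['color', 'camera_matrix', 'view']
wrist [ 288. -560.  384.] [-0.28 -0.1  -0.95] [[300.0, 0.0, 255.0], [0.0, 300.0, 189.0], [0.0, 0.0, 1.0]] ['color', 'camera_matrix', 'view']
```

View pics/a_scene.png

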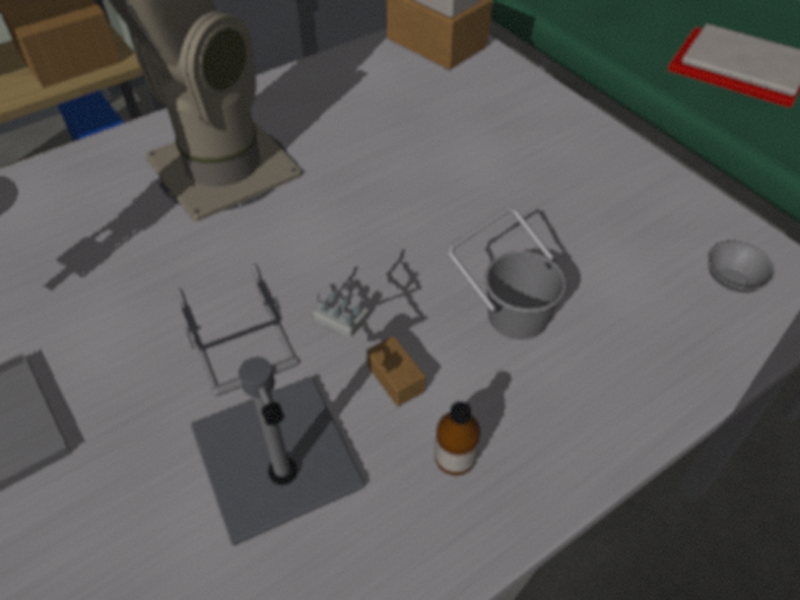

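View pics/a_top.png

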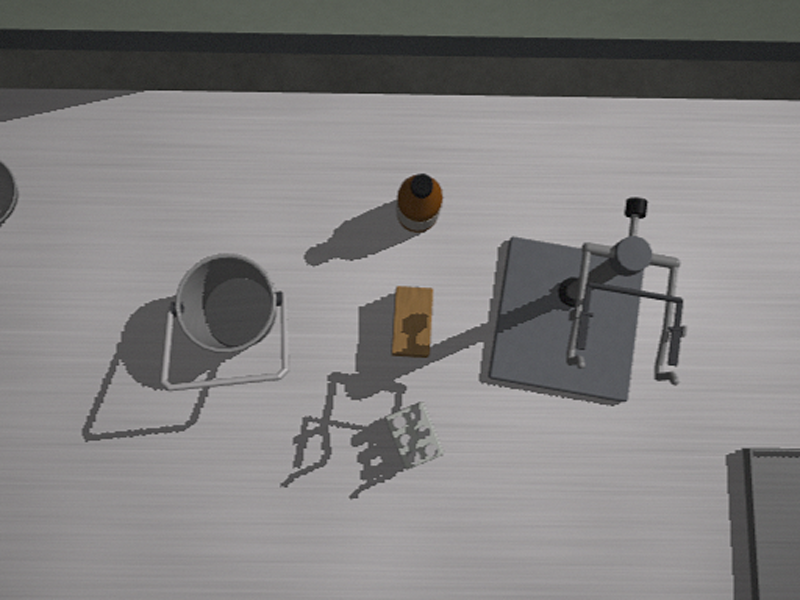

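The scene view shows the pail on the right with its bail corners at (454,252) and (516,212). The stand is on the left with its prong tips at (181,292) and (257,267). In the top view the bail corners are at (167,388) and (286,374), the ears at (173,308) and (279,298), and the prong tips near (577,362) and (673,378).

```bash
python3 - <<'E'
from h import *
import pickle
C=pickle.load(open('c0.pkl','rb')); T,S=C['top'],C['scene']; k=512/800
t=lambda a,b:tri(T,np.array(a)*k,S,np.array(b)*k)
for n,a,b in [('bailL',(167,388),(454,252)),('bailR',(286,374),(516,212)),('earL',(173,308),(491,306)),('earR',(279,298),(551,258)),
 ('tipL',(577,362),(257,267)),('tipR',(673,378),(181,292)),('postTop',(630,255),(256,372)),('crossL',(585,247),(297,360)),('crossR',(678,263),(215,388))]:
    p,e=t(a,b); print(n,p.round(1),round(e,1))
for n,a,z in [('rimc',(226,303),90),('vial',(414,436),40),('carton',(414,322),45),('bottle',(421,188),120)]: print(n,onz(T,np.array(a)*k,z).round())
B=[(512,237),(646,257),(628,402),(490,380)]
for a in B: print('base',onz(T,np.array(a)*k,14).round(1))
for a in [(193,424),(318,377),(363,483),(236,542)]: print('baseS',onz(S,np.array(a)*k,14).round(1))
for n,(a,b) in dict(hookT=((560,340),(690,240)),).items(): pass
i=T['color'][120:260,300:450]; j=S['color'][150:280,90:220]
cv2.imwrite('pics/b.png',np.hstack([cv2.resize(i,(400,400),interpolation=2),cv2.resize(j,(400,400),interpolation=2)]))
E
```

```text
bailL [498.9 253.1  50.6] 106.1
bailR [566.  171.3 211.3] 106.3
earL [604.9 257.3  13. ] 116.5
earR [648.6 181.1 177. ] 90.4
tipL [ 542.7 -162.3  285.1] 0.7
tipR [ 528.3 -254.4  286.8] 0.2
postTop [ 656.7 -229.4  253.7] 1.0
crossL [ 665.9 -183.1  249.9] 0.6
crossR [ 649.3 -277.7  254.5] 1.6
rimc [626. 225.  90.]
vial [462. -14.  40.]
carton [610. -13.  45.]
bottle [769. -18. 120.]
base [ 734.4 -149.8   14. ]
base [ 708.5 -335.3   14. ]
base [ 509.3 -302.5   14. ]
base [ 536.6 -117.3   14. ]
baseS [ 516.5 -299.2   14. ]
baseS [ 550.7 -109.8   14. ]
baseS [ 735.6 -149.6   14. ]
baseS [ 709.6 -328.5   14. ]
```

View pics/b.png

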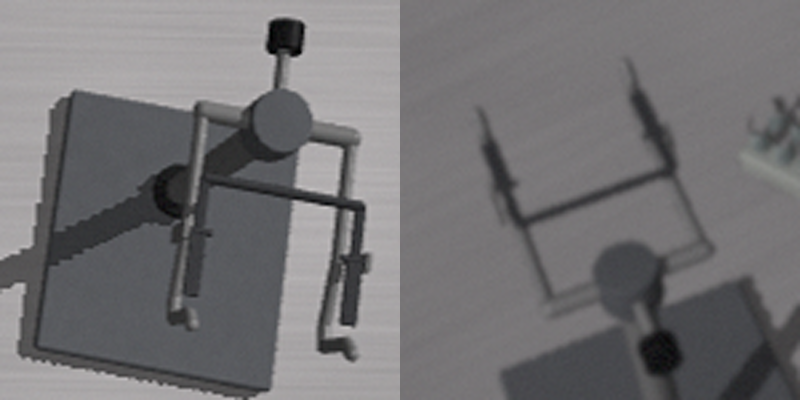

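Those scene corners were swapped, so I'll redo the pairing. The stand is consistent: tips at z≈286 and yaw about -9°.

```bash
python3 - <<'E'
from h import *
import pickle
C=pickle.load(open('c0.pkl','rb')); T,S=C['top'],C['scene']; k=512/800
t=lambda a,b:tri(T,np.array(a)*k,S,np.array(b)*k)
P={}
for n,a,b in [('bailL',(167,387),(516,213)),('bailR',(286,375),(454,252)),('earL',(172,308),(551,258)),('earR',(280,298),(491,306))]:
    p,e=t(a,b); P[n]=p; print(n,p.round(1),round(e,1))
m=(P['bailL']+P['bailR'])/2; q=(P['earL']+P['earR'])/2; print(m,q,np.hypot(*(m-q)[:2]),m[2]-q[2])
for a,b in (('bailL','bailR'),('earL','earR')):
    d=P[a]-P[b]; print(np.linalg.norm(d),np.degrees(np.arctan2(-d[0],d[1])))
d=q-m; print('yaw from bail',np.degrees(np.arctan2(d[1],d[0])))
s=r.sense(); M=R.from_rotvec(s['ee_rot']).as_matrix(); print(M.round(3))
E
```

```text
bailL [522.  289.5 113.8] 9.8
bailR [538.  147.1 121.2] 11.1
earL [617.9 291.   90.3] 1.5
earR [633.3 157.1  78.9] 4.3
[530.01681875 218.30570387 117.51938613] [625.62220668 224.07643889  84.63038969] 95.7793901798866 32.888996439424204
143.5470206053178 6.3924379690280935
135.2945366448684 6.557578604345826
yaw from bail 3.4541787151857997
[[ 0.941  0.339 -0.   ]
 [ 0.339 -0.941  0.001]
 [-0.    -0.001 -1.   ]]
```

```bash
cat > go.py <<'E'
import sys; from h import *
# usage: x y z yaw(deg of tool y axis in world), prints tool-frame shift cm and turn deg
s=r.sense(); p=np.array([float(a) for a in sys.argv[1:4]]); w=np.radians(float(sys.argv[4]))
M=R.from_rotvec(s['ee_rot']).as_matrix(); y=np.array([np.cos(w),np.sin(w),0]); z=np.array([0,0,-1.]); D=np.c_[np.cross(y,z),y,z]
print('t',round(s['t'],2),'pos',s['ee_pos'].round(1),'yaw',np.degrees(np.arctan2(M[1,1],M[0,1])).round(1),'tiltz',M[:,2].round(3),'F',s['force'].round(2),'open',round(s['opening'],3))
print('shift cm',(M.T@(p-s['ee_pos'])/10).round(2),'turn',np.degrees(R.from_matrix(M.T@D).as_rotvec()).round(1))
E
for i in 1 2 3; do :; done
P='python3 -m pendant'
python3 -m pendant '[[0.5,19,-20,-10,0,0,0],[0.5,19,-20,-10,0,0,0],[0.5,19,-20,-10,0,0,0],[0.5,19,-20,-10,0,0,0],[0.5,19,-20,-10,0,0,0]]'
python3 -m pendant '[[0.5,19,-22,-2,0,0,0],[0.5,19,-22,-2,0,0,0],[0.5,19,-22,-2,0,0,0],[0.5,19,-22,-2,0,0,0],[0.5,19,-22,-2,0,0,0]]'
python3 go.py 500 219 300 6
```

```text
t: 0.57
ee_pos: [290.9, -406.6, 293.7]
ee_rot: [-3.094, -0.54, 0.001]
force: [1.6, -0.3, 0.9]
opening: 0.706
t: 0.98
ee_pos: [365.0, -212.4, 308.0]
ee_rot: [-3.094, -0.54, 0.001]
force: [0.6, -0.8, -0.2]
opening: 0.507
t 0.98 pos [ 365.  -212.4  308. ] yaw -70.2 tiltz [-0.001  0.001 -1.   ] F [ 0.57 -0.84 -0.25] open 0.507
shift cm [ 27.32 -36.01   0.81] turn [ -0.1   0.  -76.2]
```

```bash

python3 -m pendant '[[0.5,14,-18,0,0,0,-36],[0.5,14,-18,0,0,0,-36],[0.5,14,-18,0,0,0,-36],[0.5,14,-18,0,0,0,-36],[0.5,14,-18,0,0,0,-36]]'
python3 go.py 527 219 300 6
```

```text
t: 1.4
ee_pos: [429.0, -14.2, 308.1]
ee_rot: [-2.774, -1.474, 0.001]
force: [1.3, -0.3, -0.7]
opening: 0.499
t 1.4 pos [429.  -14.2 308.1] yaw -34.0 tiltz [-0. -0. -1.] F [ 1.32 -0.34 -0.72] open 0.499
shift cm [24.81 -4.93  0.81] turn [ -0.   0. -40.]
```

```bash

python3 -m pendant '[[0.5,25,-5,1,0,0,-40],[0.5,25,-5,1,0,0,-40],[0.5,25,-5,1,0,0,-40],[0.5,25,-5,1,0,0,-40],[0.5,25,-5,1,0,0,-40]]'
python3 go.py 527 219 300 6
```

```text
t: 1.82
ee_pos: [509.3, 177.8, 300.1]
ee_rot: [2.188, 2.254, 0.0]
force: [0.8, -0.7, 0.2]
opening: 0.503
t 1.82 pos [509.3 177.8 300.1] yaw 1.7 tiltz [ 0.  0. -1.] F [ 0.78 -0.66  0.17] open 0.503
shift cm [4.07 1.89 0.01] turn [ 0.  -0.  -4.3]
```

```bash

python3 -m pendant '[[0.5,4,0,0,0,0,-4],[0.5,4,0,0,0,0,-4]]'
python3 - <<'E'
from h import *
import pickle
C={n:cap(n) for n in('scene','wrist')}
pickle.dump(C,open('c1.pkl','wb'))
a=cv2.resize(C['wrist']['color'],(512,384)); b=cv2.resize(C['scene']['color'][110:230,270:380],(352,384),interpolation=2)
cv2.imwrite('pics/c.png',np.hstack([a[:,:440],b]))
E
```

```text
t: 1.98
ee_pos: [505.6, 226.4, 299.3]
ee_rot: [-2.087, -2.342, -0.003]
force: [-0.5, 0.9, 0.5]
opening: 0.5
```

View pics/c.png

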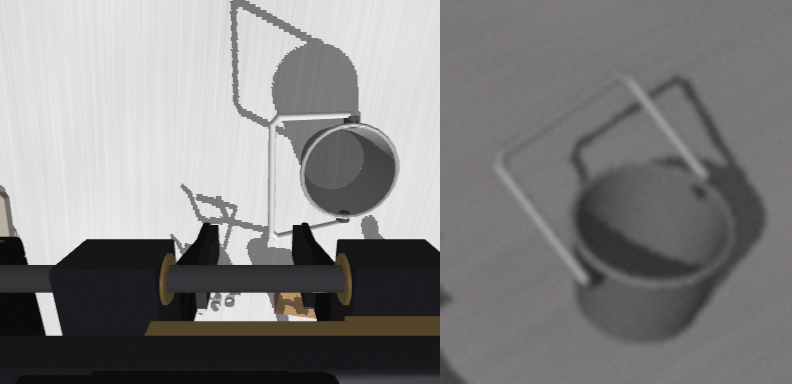

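The wrist view shows the bail bar from (271,122) to (272,233) and the ears near (353,119) and (345,219). The scene crop shows the bail corners clearly.

```bash
python3 - <<'E'
from h import *
import pickle
C=pickle.load(open('c1.pkl','rb')); T,S=C['wrist'],C['scene']; T0=pickle.load(open('c0.pkl','rb'))['top']; k=.64
P={}
for n,a,b,c in [('bailL',(274,120),(328.4,134.4),(167,387)),('bailR',(273,234),(289.1,160),(286,375)),('earL',(353,119),(352.8,169.4),(172,308)),('earR',(345,219),(314.7,197.5),(280,298))]:
    p,e=tri(T,a,S,b); P[n]=p; p2,e2=tri(T,a,T0,np.array(c)*k); print(n,p.round(1),round(e,1),p2.round(1),round(e2,1))
m=(P['bailL']+P['bailR'])/2; q=(P['earL']+P['earR'])/2; print(m,q,np.linalg.norm(m-q),np.hypot(*(m-q)[:2]),m[2]-q[2])
for a,b in (('bailL','bailR'),('earL','earR')):
    d=P[a]-P[b]; print(np.linalg.norm(d),np.degrees(np.arctan2(-d[0],d[1])))
d=q-m; print('yaw from bail',np.degrees(np.arctan2(d[1],d[0])))
print('rim wrist',onz(T,(349,170),90),'rim top',onz(T0,np.array((226,303))*k,90))
E
python3 go.py 527 219 300 6
```

```text
bailL [521.9 284.9 124.7] 5.0 [519.8 282.9 121.6] 1.2
bailR [537.1 148.5 125.7] 2.6 [536.2 143.1 116.3] 2.0
earL [621.  291.6  76.8] 1.5 [618.6 292.6  86.8] 0.6
earR [636.7 156.2  75.6] 4.4 [635.4 159.2  80.4] 2.4
[529.51741613 216.66460904 125.23014519] [628.86044802 223.92547217  76.20547386] 111.01881154811298 99.60802235951769 49.02467133170039
137.26680820068484 6.341684561167589
136.32066290980455 6.620984798319074
yaw from bail 4.180246836261812
rim wrist [625.03108183 229.81670429  90.        ] rim top [625.55572452 224.68881329  90.        ]
t 2.08 pos [507.2 220.  299.5] yaw 6.0 tiltz [-0.001  0.001 -1.   ] F [ 0.44 -1.19 -0.39] open 0.501
shift cm [-0.3   1.96 -0.05] turn [-0.1 -0.1 -0. ]
```

```bash

python3 -m pendant '[[0.5,-0.5,2,4,0,0,-0.5],[0.5,-0.5,2,8,0,0,-0.5],[0.5,-0.5,2,12,0,0,-0.5],[0.5,-0.5,2,16,0,0,-0.5],[0.5,-0.5,2,18,0,0,-0.5]]'
python3 -m pendant '[[0.5,0,0,0.5,0,0,0],[0.5,0,0,0.5,0,0,0]]'
python3 - <<'E'
from h import *
c=cap('scene'); w=cap('wrist')
cv2.imwrite('pics/d.png',np.hstack([cv2.resize(c['color'][90:230,240:380],(400,400),interpolation=2),cv2.resize(w['color'][60:300,150:390],(400,400),interpolation=2)]))
E
python3 go.py 528 215 112 6.4
```

```text
t: 2.5
ee_pos: [525.8, 214.1, 114.6]
ee_rot: [-2.094, -2.338, 0.009]
force: [-0.4, 0.1, 0.5]
opening: 0.503
t: 2.67
ee_pos: [525.0, 211.6, 107.8]
ee_rot: [-2.096, -2.334, 0.015]
force: [-0.6, 0.4, 1.2]
opening: 0.498
t 2.77 pos [526.6 213.6 111.1] yaw 6.2 tiltz [-0.004 -0.002 -1.   ] F [0.51 1.77 0.91] open 0.498
shift cm [ 0.13  0.15 -0.1 ] turn [-0.3  0.1 -0.2]
```

View pics/d.png

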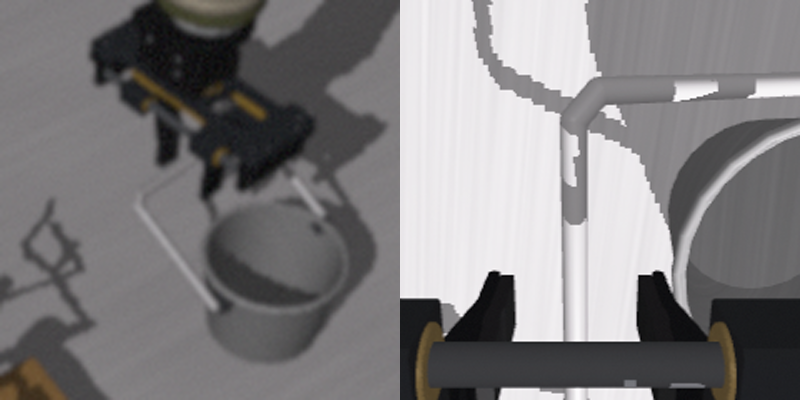

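The fingers straddle the bar: in the wrist crop it lies at x≈575, between fingers at 510 and 640. Now I'll sweep along the arc.

```bash

python3 -m pendant '[[0.5,0,1.2,0,0,0,0],[0.5,0,1.9,-0.2,0,0,0],[0.5,0,2.4,-1,0,0,0],[0.5,0,3.1,-2.2,0,0,0],[0.5,0,3.8,-3,0,0,0]]'
python3 -m pendant '[[0.5,0,0.8,-0.8,0,0,0],[0.5,0,1.7,-1.6,0,0,0],[0.5,0,2.7,-2.3,0,0,0],[0.5,0,3.7,-2.8,0,0,0],[0.5,0,3.7,-2.8,0,0,0]]'
python3 go.py 645 227 178 6.4
```

```text
t: 3.18
ee_pos: [565.4, 218.1, 143.4]
ee_rot: [-2.097, -2.337, 0.004]
force: [-2.1, 0.2, 2.1]
opening: 0.5
t: 3.6
ee_pos: [604.5, 222.4, 173.9]
ee_rot: [2.099, 2.337, 0.001]
force: [0.1, -0.7, 0.1]
opening: 0.501
t 3.6 pos [604.5 222.4 173.9] yaw 6.1 tiltz [ 0.001  0.001 -1.   ] F [ 0.07 -0.69  0.13] open 0.501
shift cm [ 0.03  4.08 -0.41] turn [ 0.  -0.  -0.3]
```

```bash

python3 -m pendant '[[0.5,0,0.9,-0.1,0,0,0],[0.5,0,1.8,-0.2,0,0,0],[0.5,0,2.8,-0.3,0,0,0],[0.5,0,3.8,-0.4,0,0,0],[0.5,0,3.8,-0.4,0,0,0]]'
python3 - <<'E'
from h import *
c=cap('scene'); w=cap('wrist')
cv2.imwrite('pics/e.png',np.hstack([cv2.resize(c['color'][90:230,260:400],(400,400),interpolation=2),cv2.resize(w['color'][60:300,150:390],(400,400),interpolation=2)]))
E
python3 go.py 645 227 178 6.4
```

```text
t: 4.02
ee_pos: [643.3, 226.3, 178.5]
ee_rot: [2.1, 2.336, 0.003]
force: [-0.3, 0.6, -0.4]
opening: 0.5
t 4.12 pos [641.9 226.7 178.2] yaw 6.1 tiltz [ 0.001  0.001 -1.   ] F [ 0.42 -0.27 -0.03] open 0.501
shift cm [-0.    0.31  0.02] turn [ 0.  -0.1 -0.3]
```

View pics/e.png

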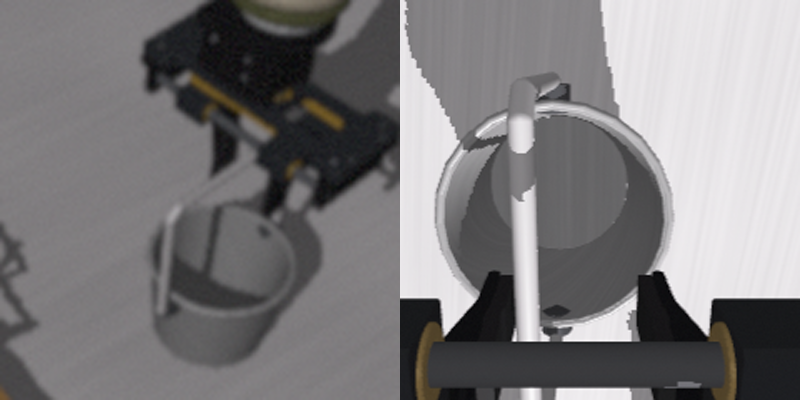

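The bail is near upright, resting on the trailing finger, and the pail hasn't moved. I'll centre on the bar and grip it.

```bash

python3 -m pendant '[[0.5,0,-0.8,0,0,0,0],[0.5,0,-1.6,0,0,0,0],[0.5,0,-1.6,0,0,0,0],[0.3,0,-1.6,0,0,0,0],[0.2,0,-1.6,0,0,0,0]]' 30
python3 -m pendant '[[0,0,0,0,0,0,0],[0,0,0,0,0,0,0],[0,0,0,0,0,0,0],[0,0,0,0,0,0,0],[0,0,0,0,0,0,0]]' 30
python3 -m pendant '[[0,0,0,0,0,0,0],[0,0,0,0,0,0,0],[0,0,0,0,0,0,0]]' 30
python3 -m pendant '[[0,0,0,-0.6,0,0,0],[0,0,0,-1.2,0,0,0],[0,0,0,-2,0,0,0],[0,0,0,-3,0,0,0],[0,0,0,-3,0,0,0]]' 30
python3 go.py 630 227 320 -9
```

```text
t: 4.53
ee_pos: [625.9, 224.7, 178.6]
ee_rot: [2.099, 2.337, 0.002]
force: [0.7, -0.6, 0.1]
opening: 0.419
t: 4.95
ee_pos: [625.9, 224.8, 178.4]
ee_rot: [2.099, 2.337, 0.002]
force: [-0.3, 0.3, -0.4]
opening: 0.078
t: 5.2
ee_pos: [625.9, 224.7, 178.4]
ee_rot: [2.099, 2.337, 0.002]
force: [0.0, 0.3, 0.2]
opening: 0.079
t: 5.62
ee_pos: [626.7, 225.3, 211.3]
ee_rot: [2.098, 2.336, 0.007]
force: [0.1, 1.0, -3.0]
opening: 0.08
t 5.62 pos [626.7 225.3 211.3] yaw 6.1 tiltz [ 0.004  0.002 -1.   ] F [ 0.14  1.04 -3.02] open 0.08
shift cm [  0.15   0.4  -10.87] turn [ 0.2 -0.1 15.1]
```

```bash

python3 -m pendant '[[0,0,0,-2,0,0,0],[0,0,0,-4.5,0,0,0],[0,0,0,-7,0,0,0],[0,0,0,-9,0,0,0],[0,0,0,-9.8,0,0,0]]'
python3 -m pendant '[[0,-0.6,-0.3,0,0,0,0],[0,-1.8,-0.8,0,0,0,1],[0,-3.6,-1.7,0,0,0,2],[0,-5.6,-2.6,0,0,0,3],[0,-7.8,-3.7,0,0,0,4]]'
python3 -m pendant '[[0,-2.2,-1,0,0,0,1],[0,-4.4,-2,0,0,0,2],[0,-6.6,-3,0,0,0,3],[0,-8.8,-4,0,0,0,4],[0,-11,-5,0,0,0,5]]'
python3 go.py 482 -200 305 -9
```

```text
t: 6.03
ee_pos: [626.8, 225.8, 312.9]
ee_rot: [2.097, 2.335, 0.013]
force: [0.6, 0.6, -2.2]
opening: 0.083
t: 6.45
ee_pos: [597.4, 143.3, 310.4]
ee_rot: [2.179, 2.261, 0.01]
force: [0.5, -0.5, -4.3]
opening: 0.077
t: 6.87
ee_pos: [550.2, 29.8, 308.1]
ee_rot: [2.278, 2.163, 0.008]
force: [0.3, -0.2, -3.1]
opening: 0.079
t 6.87 pos [550.2  29.8 308.1] yaw -3.0 tiltz [ 0.004  0.003 -1.   ] F [ 0.31 -0.22 -3.14] open 0.079
shift cm [-23.3   -5.62   0.21] turn [ 0.2 -0.2  6. ]
```

```bash

python3 -m pendant '[[0,-2.2,-0.5,0,0,0,1],[0,-4.4,-1,0,0,0,2],[0,-6.6,-1.6,0,0,0,3],[0,-8.8,-2.2,0,0,0,4],[0,-11,-2.8,0,0,0,5]]'
python3 -m pendant '[[0,-2.2,-0.3,0,0,0,0.2],[0,-4.4,-0.7,0,0,0,0.5],[0,-6.4,-1,0,0,0,0.8],[0,-8,-1.2,0,0,0,1],[0,-9,-1.3,0,0,0,1]]'
python3 go.py 482 -200 305 -9
```

```text
t: 7.28
ee_pos: [515.2, -80.1, 306.2]
ee_rot: [-2.372, -2.059, -0.006]
force: [0.7, -0.4, -4.5]
opening: 0.076
t: 7.7
ee_pos: [488.0, -169.9, 304.4]
ee_rot: [-2.392, -2.033, -0.004]
force: [-0.2, -0.0, -2.9]
opening: 0.081
t 7.7 pos [ 488.  -169.9  304.4] yaw -9.3 tiltz [ 0.     0.003 -1.   ] F [-0.23 -0.01 -2.85] open 0.081
shift cm [-3.07 -0.11 -0.07] turn [-0.  -0.2 -0.3]
```

```bash

python3 -m pendant '[[0,-1.2,0,0,0,0,0],[0,-2.2,0,0,0,0,0],[0,-3,0,0,0,0,0],[0,-3.1,0,0,0,0,0],[0,-3.1,0,0,0,0,0]]'
python3 - <<'E'
from h import *
import pickle
C={n:cap(n) for n in('scene','wrist','top')}
pickle.dump(C,open('c2.pkl','wb')); print(C['wrist']['view'].round(3))
a=cv2.resize(C['wrist']['color'][:,120:],(400,392)); b=cv2.resize(C['scene']['color'][130:270,70:210],(392,392),interpolation=2)
cv2.imwrite('pics/f.png',np.hstack([a,b]))
E
python3 go.py 549.3 -211.3 305 -9
```

```text
t: 8.12
ee_pos: [483.1, -200.5, 304.1]
ee_rot: [-2.392, -2.033, -0.004]
force: [-0.3, -0.6, -2.8]
opening: 0.08
[[ 9.87000e-01 -1.61000e-01 -0.00000e+00 -5.08717e+02]
 [ 1.54000e-01  9.44000e-01 -2.90000e-01  1.72117e+02]
 [ 4.70000e-02  2.87000e-01  9.57000e-01 -4.35260e+02]
 [ 0.00000e+00  0.00000e+00  0.00000e+00  1.00000e+00]]
t 8.27 pos [ 483.4 -199.5  304.4] yaw -9.2 tiltz [ 0.001  0.004 -1.   ] F [-0.19 -0.63 -3.07] open 0.076
shift cm [-0.11  6.69 -0.06] turn [ 0.  -0.2 -0.2]
```

View pics/f.png

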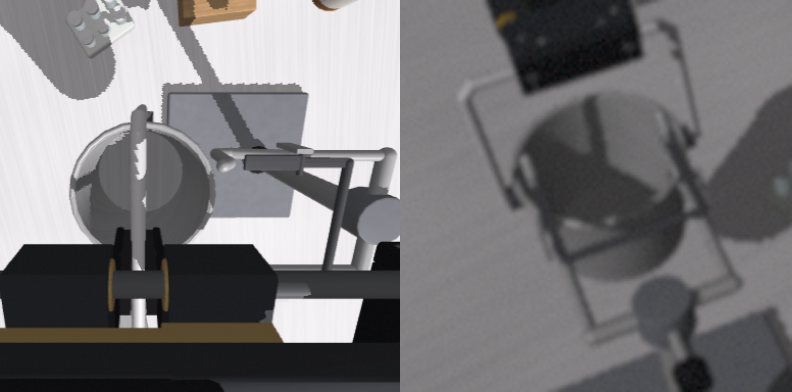

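The wrist view shows the bail in the fingers, with the +y prong tip near crop (222,158) and its tongue behind it. The scene crop shows the bail corners at (65,92) and (276,30).

```bash
python3 - <<'E'
from h import *
import pickle
C=pickle.load(open('c2.pkl','rb')); W,S,T=C['wrist'],C['scene'],C['top']; C0=pickle.load(open('c0.pkl','rb'))
a=onz(S,(93.2,162.9),317); b=onz(S,(168.6,140.7),317); w=onz(W,(120+139/1.02,112/1.02),317)
print('bail -y',a,'+y',b,'mid',(a+b)/2,np.linalg.norm(a-b),'wrist +y',w)
st=np.array([655,-228.]);th=np.radians(-9);ux=np.array([np.cos(th),np.sin(th)]);uy=np.array([-ux[1],ux[0]])
f=lambda p:np.round([(p[:2]-st)@ux,(p[:2]-st)@uy,p[2] if len(p)>2 else 0],1)
for p in(a,b,w):print(f(p))
t=(120+219/1.02,156/1.02); k=.64
for z in (275,286): print('tip wrist z',z,f(onz(W,t,z)))
p,e=tri(W,t,C0['top'],np.array((577,362))*k); print('tip W/T',p,e,f(p)); p,e=tri(W,t,C0['scene'],np.array((257,267))*k); print('tip W/S',p,e,f(p))
for n,a in(('tongue end',(247,162)),('tongue hinge',(304,162)),('corner',(390,154)),('bottom bar corner',(388,266)),):
    print(n,f(onz(W,(120+a[0]/1.02,a[1]/1.02),262)))
print('tcp',f(r.sense()['ee_pos']))
E
```

```text
bail -y [ 479.07877297 -269.07699211  317.        ] +y [ 506.43401431 -129.11319903  317.        ] mid [ 492.75639364 -199.09509557  317.        ] 142.61196514439683 wrist +y [ 495.65785121 -124.96622953  317.        ]
[-167.3  -68.1  317. ]
[-162.2   74.4  317. ]
[-173.5   76.8  317. ]
tip wrist z 275 [-123.    48.3  275. ]
tip wrist z 286 [-125.9   50.2  286. ]
tip W/T [ 543.35204059 -164.439287    268.64969557] 4.097613213543137 [-120.2   45.3  268.6]
tip W/S [ 539.30121511 -160.55177847  281.18450582] 1.7524236592094207 [-124.8   48.5  281.2]
tongue end [-100.2   41.8  262. ]
tongue hinge [-61.6  41.6 262. ]
corner [ -4.6  46.8 262. ]
bottom bar corner [ 13.9 -38.2 262. ]
tcp [-173.9    1.3  304.4]
```

```bash

python3 -m pendant '[[0,-0.1,1.2,0,0,0,0],[0,-0.2,2.8,0,0,0,0],[0,-0.3,4.6,0,0,0,0],[0,-0.3,6.2,0,0,0,0],[0,-0.3,6.9,0,0,0,0]]'
python3 -m pendant '[[0,0,0,0,0,0,0],[0,0,0,0,0,0,0],[0,0,0,0,0,0,0],[0,0,0,0,0,0,0]]'
python3 -m pendant '[[0,0,0,0.5,0,0,0],[0,0,0,1,0,0,0],[0,0,0,1.5,0,0,0],[0,0,0,1.8,0,0,0],[0,0,0,1.8,0,0,0]]'
python3 - <<'E'
from h import *
import pickle
C={n:cap(n) for n in('wrist','top','scene')}
pickle.dump(C,open('c3.pkl','wb'))
a=cv2.resize(C['wrist']['color'][80:320,180:420],(400,400),interpolation=2); b=cv2.resize(C['scene']['color'][130:270,90:230],(400,400),interpolation=2)
cv2.imwrite('pics/g.png',np.hstack([a,b]))
E
python3 go.py 549.3 -211.3 265 -9
```

```text
t: 8.68
ee_pos: [552.7, -212.8, 303.9]
ee_rot: [-2.389, -2.036, -0.006]
force: [0.5, -0.3, -3.5]
opening: 0.077
t: 9.02
ee_pos: [552.1, -212.7, 304.2]
ee_rot: [-2.389, -2.036, -0.005]
force: [-0.3, 0.2, -3.2]
opening: 0.079
t: 9.43
ee_pos: [551.6, -212.6, 285.1]
ee_rot: [-2.388, -2.035, -0.004]
force: [-0.7, -0.3, -4.4]
opening: 0.077
t 9.58 pos [ 552.1 -212.7  286.3] yaw -9.1 tiltz [ 0.001  0.004 -1.   ] F [-0.57 -0.37 -3.01] open 0.074
shift cm [ 0.08 -0.3   2.13] turn [ 0.  -0.2 -0.1]
```

View pics/g.png

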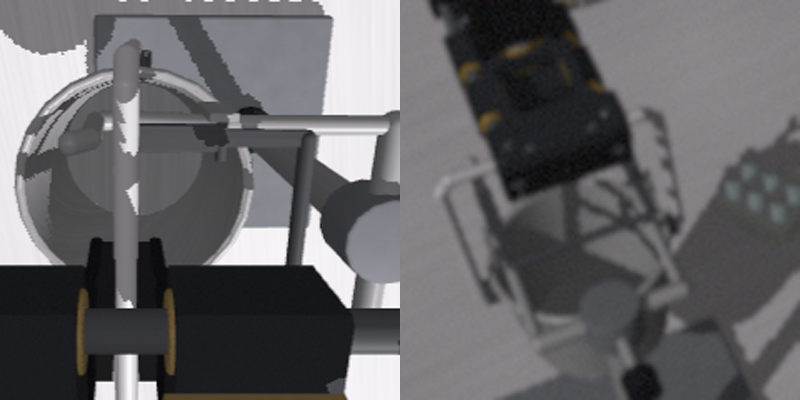

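The bar sits just inside the tips, over the tongue ends. Now I'll descend in small steps and feel for the keeper.

```bash

python3 -m pendant '[[0,0,0,0.3,0,0,0],[0,0,0,0.6,0,0,0],[0,0,0,0.9,0,0,0],[0,0,0,0.9,0,0,0],[0,0,0,0.9,0,0,0]]'
python3 -m pendant '[[0,0,0,0.1,0,0,0],[0,0,0,0.2,0,0,0],[0,0,0,0.2,0,0,0]]'
python3 -m pendant '[[0,0,0,0.1,0,0,0],[0,0,0,0.2,0,0,0],[0,0,0,0.2,0,0,0]]'
python3 -m pendant '[[0,0,0,0.1,0,0,0],[0,0,0,0.2,0,0,0],[0,0,0,0.2,0,0,0]]'
```

```text
t: 10.0
ee_pos: [552.0, -212.6, 277.0]
ee_rot: [-2.389, -2.036, -0.005]
force: [0.1, -0.2, -4.3]
opening: 0.079
t: 10.25
ee_pos: [552.0, -212.6, 274.8]
ee_rot: [-2.389, -2.036, -0.005]
force: [0.4, -0.0, -4.8]
opening: 0.081
t: 10.5
ee_pos: [551.9, -212.6, 272.6]
ee_rot: [-2.389, -2.036, -0.004]
force: [-0.2, 0.2, -4.7]
opening: 0.08
t: 10.75
ee_pos: [551.8, -212.6, 270.4]
ee_rot: [-2.388, -2.036, -0.004]
force: [0.1, -0.7, -3.3]
opening: 0.076
```

```bash

python3 -m pendant '[[0,0,0,0.1,0,0,0],[0,0,0,0.2,0,0,0],[0,0,0,0.2,0,0,0]]'
python3 -m pendant '[[0,0,0,0.1,0,0,0],[0,0,0,0.2,0,0,0],[0,0,0,0.2,0,0,0]]'
```

```text
t: 11.0
ee_pos: [551.9, -212.6, 268.8]
ee_rot: [-2.389, -2.036, -0.005]
force: [-1.3, 1.2, 2.0]
opening: 0.078
t: 11.25
ee_pos: [551.9, -212.6, 267.0]
ee_rot: [-2.389, -2.036, -0.005]
force: [-2.2, 0.2, 3.4]
opening: 0.079
```

```bash

python3 -m pendant '[[0,0,0,0.1,0,0,0],[0,0,0,0.2,0,0,0],[0,0,0,0.2,0,0,0]]'; python3 go.py 549 -211.3 265 -9
```

```text
t: 11.5
ee_pos: [552.0, -212.6, 264.8]
ee_rot: [-2.389, -2.036, -0.005]
force: [-1.2, 1.0, 2.4]
opening: 0.076
t 11.5 pos [ 552.  -212.6  264.8] yaw -9.1 tiltz [ 0.001  0.004 -1.   ] F [-1.22  0.97  2.36] open 0.076
shift cm [ 0.08 -0.31 -0.02] turn [ 0.  -0.2 -0.1]
```

Keeper contact came at TCP z≈269.5, so the collar sits about 10 mm high and the seated bar should be at z≈250. I'll back up a little and feel sideways for the tips to get the right x.

```bash

python3 -m pendant '[[0,0,0,-0.3,0,0,0],[0,0,0,-0.65,0,0,0],[0,0,-0.2,-0.65,0,0,0],[0,0,-0.3,-0.65,0,0,0],[0,0,-0.3,-0.65,0,0,0]]'
python3 -m pendant '[[0,0,-0.1,0,0,0,0],[0,0,-0.2,0,0,0,0],[0,0,-0.2,0,0,0,0]]'
python3 -m pendant '[[0,0,-0.1,0,0,0,0],[0,0,-0.2,0,0,0,0],[0,0,-0.2,0,0,0,0]]'
```

```text
t: 11.92
ee_pos: [548.6, -212.1, 270.9]
ee_rot: [-2.389, -2.036, -0.004]
force: [0.4, 0.6, -3.1]
opening: 0.075
t: 12.17
ee_pos: [546.4, -211.8, 270.7]
ee_rot: [-2.389, -2.035, -0.004]
force: [0.3, 0.0, -3.6]
opening: 0.079
t: 12.42
ee_pos: [544.7, -211.5, 271.0]
ee_rot: [-2.389, -2.036, -0.005]
force: [1.5, -0.1, -3.0]
opening: 0.078
```

```bash

python3 -m pendant '[[0,0,-0.1,0,0,0,0],[0,0,-0.2,0,0,0,0],[0,0,-0.2,0,0,0,0]]'
python3 go.py 549 -211.3 265 -9
```

```text
t: 12.67
ee_pos: [543.7, -211.3, 271.9]
ee_rot: [2.391, 2.038, 0.008]
force: [5.5, -1.7, -1.4]
opening: 0.08
t 12.67 pos [ 543.7 -211.3  271.9] yaw -9.1 tiltz [ 0.004  0.003 -1.   ] F [ 5.47 -1.67 -1.37] open 0.08
shift cm [0.08 0.52 0.69] turn [ 0.2 -0.2 -0.1]
```

```bash

python3 -m pendant '[[0,0,0.3,0,0,0,0],[0,0,0.55,0,0,0,0],[0,0,0.55,0.2,0,0,0],[0,0,0.55,0.5,0,0,0],[0,0,0.55,0.8,0,0,0]]'
python3 -m pendant '[[0,0,0,0.2,0,0,0],[0,0,0,0.4,0,0,0],[0,0,0,0.4,0,0,0]]'
python3 go.py 549.1 -212 237.5 -9
```

```text
t: 13.08
ee_pos: [549.4, -212.1, 264.1]
ee_rot: [2.39, 2.037, 0.008]
force: [0.5, -0.0, 2.5]
opening: 0.078
t: 13.33
ee_pos: [549.7, -212.1, 260.1]
ee_rot: [2.39, 2.037, 0.009]
force: [1.9, -0.7, 3.5]
opening: 0.081
t 13.33 pos [ 549.7 -212.1  260.1] yaw -9.1 tiltz [ 0.005  0.003 -1.   ] F [ 1.88 -0.68  3.46] open 0.081
shift cm [-0.   -0.07  2.26] turn [ 0.3 -0.2 -0.1]
```

```bash

python3 -m pendant '[[0,0,-0.04,0.2,0,0,0],[0,0,-0.06,0.4,0,0,0],[0,0,-0.06,0.4,0,0,0]]'
python3 -m pendant '[[0,0,0,0.2,0,0,0],[0,0,0,0.4,0,0,0],[0,0,0,0.4,0,0,0]]'
python3 go.py 549.1 -212 237.5 -9
```

```text
t: 13.58
ee_pos: [548.7, -211.9, 255.7]
ee_rot: [2.391, 2.037, 0.008]
force: [-1.5, 0.3, 3.5]
opening: 0.077
t: 13.83
ee_pos: [547.7, -211.9, 250.3]
ee_rot: [-2.39, -2.037, -0.005]
force: [-0.6, 0.2, -4.2]
opening: 0.074
t 13.83 pos [ 547.7 -211.9  250.3] yaw -9.1 tiltz [ 0.001  0.003 -1.   ] F [-0.58  0.16 -4.2 ] open 0.074
shift cm [0.01 0.14 1.28] turn [ 0.1 -0.2 -0.1]
```

The bar slipped past the keeper: Fz is back to the pail's weight. Now I'll lower it gently onto the seat.

```bash

python3 -m pendant '[[0,0,0,0.2,0,0,0],[0,0,0,0.4,0,0,0],[0,0,0,0.6,0,0,0],[0,0,0,0.8,0,0,0],[0,0,0,0.8,0,0,0]]'
python3 -m pendant '[[0,0,0,0.1,0,0,0],[0,0,0,0.2,0,0,0],[0,0,0,0.2,0,0,0]]'
python3 -m pendant '[[0,0,0,0.1,0,0,0],[0,0,0,0.2,0,0,0],[0,0,0,0.2,0,0,0]]'
```

```text
t: 14.25
ee_pos: [547.5, -211.8, 241.5]
ee_rot: [-2.389, -2.036, -0.005]
force: [-0.3, 0.2, -3.5]
opening: 0.077
t: 14.5
ee_pos: [547.4, -211.8, 239.3]
ee_rot: [-2.389, -2.036, -0.005]
force: [-0.1, 0.2, -4.2]
opening: 0.077
t: 14.75
ee_pos: [547.3, -211.8, 237.1]
ee_rot: [-2.389, -2.036, -0.004]
force: [-0.2, -1.1, -3.0]
opening: 0.077
```

```bash

python3 -m pendant '[[0,0,0,0.1,0,0,0],[0,0,0,0.1,0,0,0],[0,0,0,0.1,0,0,0]]'
python3 -m pendant '[[0,0,0,0.1,0,0,0],[0,0,0,0.1,0,0,0],[0,0,0,0.1,0,0,0]]'
```

```text
t: 15.0
ee_pos: [547.5, -211.8, 236.4]
ee_rot: [-2.389, -2.036, -0.005]
force: [0.3, -0.0, -1.4]
opening: 0.079
t: 15.25
ee_pos: [547.8, -211.9, 236.0]
ee_rot: [-2.39, -2.037, -0.005]
force: [-1.9, 0.4, 4.1]
opening: 0.08
```

```bash

python3 -m pendant '[[0,0,0,0,0,0,0],[0,0,0,0,0,0,0],[0,0,0,0,0,0,0],[0,0,0,0,0,0,0]]'
python3 - <<'E'
from h import *
C={n:cap(n) for n in('wrist','scene')}
a=cv2.resize(C['wrist']['color'][80:320,180:420],(400,400),interpolation=2); b=cv2.resize(C['scene']['color'][130:270,90:230],(400,400),interpolation=2)
cv2.imwrite('pics/i.png',np.clip(np.hstack([a,b])*1.4,0,255).astype('uint8'))
E
```

```text
t: 15.58
ee_pos: [547.9, -211.9, 236.1]
ee_rot: [-2.39, -2.037, -0.006]
force: [-0.3, 0.5, 2.4]
opening: 0.079
```

View pics/i.png

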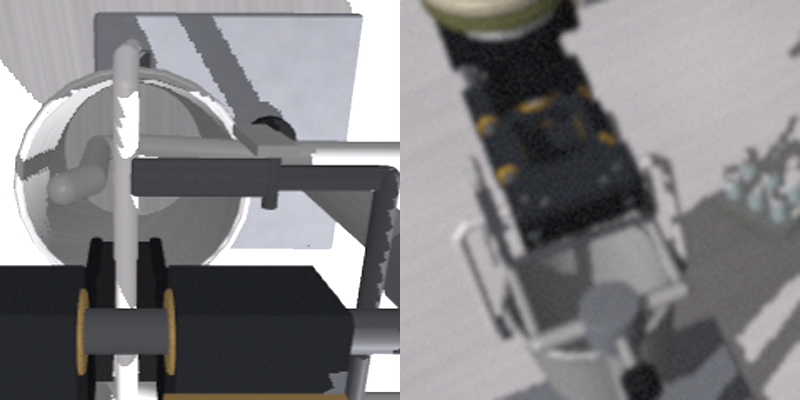

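The bar lies on the prong with the level tongue above it and tip outside it. Releasing now.

```bash

python3 -m pendant '[[0.12,0,0,0,0,0,0],[0.2,0,0,0,0,0,0],[0.3,0,0,0,0,0,0],[0.35,0,0,0,0,0,0],[0.35,0,0,0,0,0,0]]'
python3 -m pendant '[[0.35,0,0,0,0,0,0],[0.35,0,0,-0.5,0,0,0],[0.35,0,0,-1.5,0,0,0],[0.35,0,0,-3,0,0,0],[0.35,0,0,-5,0,0,0]]'
python3 -m pendant '[[0.35,0,0,-3,0,0,0],[0.35,0,0,-6,0,0,0],[0.35,0,0,-9,0,0,0],[0.35,0,0,-11,0,0,0],[0.35,0,0,-11,0,0,0]]'
python3 -m pendant '[[0.35,0,-4,0,0,0,0],[0.35,0,-8,0,0,0,0],[0.35,0,-12,0,0,0,0],[0.35,0,-14,0,0,0,0],[0.35,0,-14,0,0,0,0]]'
python3 -m pendant '[[0.35,0,0,0,0,0,0],[0.35,0,0,0,0,0,0],[0.35,0,0,0,0,0,0],[0.35,0,0,0,0,0,0],[0.35,0,0,0,0,0,0]]'
python3 - <<'E'
from h import *
C={n:cap(n) for n in('top','scene','wrist')}
a=cv2.resize(C['wrist']['color'][:,150:],(400,400)); b=cv2.resize(C['scene']['color'][130:270,90:230],(400,400),interpolation=2)
cv2.imwrite('pics/j.png',np.clip(np.hstack([a,b])*1.3,0,255).astype('uint8'))
E
```

```text
t: 16.1
ee_pos: [547.8, -211.9, 236.0]
ee_rot: [-2.39, -2.037, -0.006]
force: [-0.1, 0.2, -0.1]
opening: 0.314
t: 16.52
ee_pos: [547.3, -212.0, 286.5]
ee_rot: [-2.389, -2.036, -0.005]
force: [0.3, -0.2, -0.4]
opening: 0.348
t: 16.93
ee_pos: [548.3, -212.3, 402.2]
ee_rot: [2.388, 2.035, 0.011]
force: [0.2, 0.3, 0.1]
opening: 0.352
t: 17.35
ee_pos: [407.1, -189.9, 402.9]
ee_rot: [2.388, 2.03, 0.008]
force: [0.3, -0.3, 0.6]
opening: 0.35
t: 17.77
ee_pos: [407.6, -189.8, 402.5]
ee_rot: [2.388, 2.032, 0.009]
force: [0.4, 0.2, 0.1]
opening: 0.347
```

View pics/j.png

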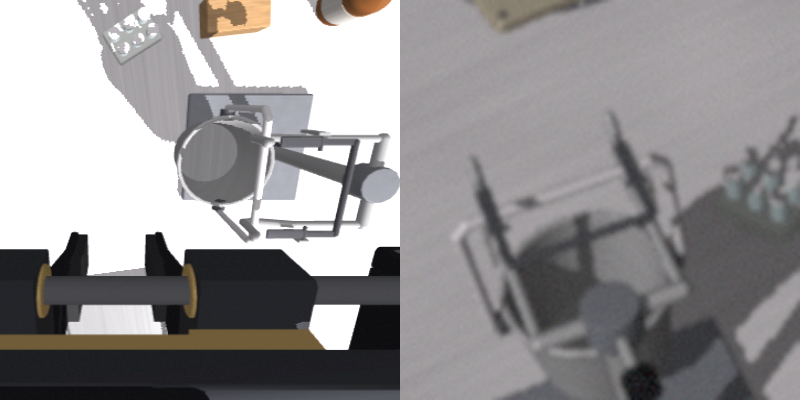

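The pail hangs free. The bail passes under both level tongues and inside both tips, and the gripper is clear.

```bash

python3 -m pendant '[[0.35,0,0,0,0,0,0],[0.35,0,0,0,0,0,0],[0.35,0,0,0,0,0,0],[0.35,0,0,0,0,0,0],[0.35,0,0,0,0,0,0]]'
python3 -c "from workcell import r; print(r.sign_off())"
```

```text
t: 18.33
ee_pos: [407.3, -189.9, 402.6]
ee_rot: [2.388, 2.031, 0.009]
force: [-0.3, 0.5, -0.4]
opening: 0.353
the job is handed in; nothing more can be done
None
```

The pail is hanging on the hook with the keeper shut above the bail, and I handed the job in at t ≈ 18 s. `sign_off()` gives no verdict.

**What I did:**
- **Bail:** I swung it upright between part-open fingers with the pail still on the trolley, then gripped the top bar and lifted the pail.
- **Approach:** I carried the pail round to the front of the hook and felt for the keeper and the tips. The collar turned out about 10 mm above nominal.
- **Hanging:** I pressed past the keeper with about 7–8 N and set the bail down on the prongs. I let go only once they carried the pail, and the highest load I read there was about 8 N.

**Last checks:**
- The final pictures show the bail under both level tongues and inside both tips.
- The pail looked level, the vial rack looked undisturbed, and the part of the carton and bottle in view looked undisturbed too.
- The bail came to rest at z ≈ 249 mm, worked out from the tool height and below the 256 mm limit.
- The gripper is clear and reads about 0 N.

**Disagreements:** The first triangulation paired the bail corners wrongly, and the second still disagreed by up to about 11 mm; both were redone. Camera estimates of the tips differed by several mm, so I went by feel there. I did not measure pail lean or keeper angle as numbers, only by eye.

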